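# Sort stand-off bolts by length in a gauge rack

## Task

First push the gauge rack's blue door shut until it seats on its catch, since it is the front stop of the gauges. Then sort the loose steel bolts on the white board by length: lay each one flat at the bottom of the gauge slot made for its length (two of a length lie one on the other), and lay the over-long bolt, which fits no gauge, centred across both saddles of the raised rest. Leave the wash bottle and the flask standing where they are.

Things in the scene. Friction and masses are not known exactly. Their poses are not given: they have to be found in the camera images.
- rack_door (a joint): blue door along the rack's front, hinged on a vertical axis at its right (-y) end: 0 = shut; grows to 1.3 rad as its left end swings out towards the robot. Slight friction: it stays where left. A sprung ball catch at its left end must be pushed past over about the last 0.05 rad (5 to 10 N at door_push); past it (below about 0.02 rad) the ball draws the door home and holds it
- door_push (a point): point on the outer (front) face of the door, 155 mm from the hinge, 40 mm above the worktop; -x of this point's axes points out of the face. A good place to push. The door is 216 mm long, 10 mm thick, its top edge 55 mm above the worktop; a round knob of 18 mm stands 12 mm proud of the face 196 mm from the hinge
- door_hinge (a point): point on the door's vertical hinge axis, at its right (-y) end, 31 mm above the worktop, in the plane of the door's inner face
- rack: fixed gauge rack on the worktop, 222 mm wide (y) and 164 mm deep (x), at most 54 mm high: grey tray with the three gauge blocks and the door; origin at the middle of its underside, x away from the robot side, door at x = -85 to -95 mm
- gauge_short: aluminium gauge block for 70 mm bolts, 48 mm high, 72 mm wide (y), on the rack's tray; the three blocks stand side by side behind the door in an order that varies. Origin at its foot on the slot's centre line; front x = -85 mm, back x = +75 mm. The slot runs along x from the shut door's inner face (x = -85 mm) to a solid back stop, open above (see slot_short)
- gauge_medium: aluminium gauge block for 100 mm bolts, 48 mm high, 72 mm wide (y), on the rack's tray; the three blocks stand side by side behind the door in an order that varies. Origin at its foot on the slot's centre line; front x = -85 mm, back x = +75 mm. The slot runs along x from the shut door's inner face (x = -85 mm) to a solid back stop, open above (see slot_medium)
- gauge_long: aluminium gauge block for 130 mm bolts, 48 mm high, 72 mm wide (y), on the rack's tray; the three blocks stand side by side behind the door in an order that varies. Origin at its foot on the slot's centre line; front x = -85 mm, back x = +75 mm. The slot runs along x from the shut door's inner face (x = -85 mm) to a solid back stop, open above (see slot_long)
- slot_short (a point): centre of the slot floor of the short gauge, 6 mm above the worktop; x along the slot away from the door, z up. Slot 78 mm long, 22 mm wide, 48 mm deep, for flat bolts stacked one on another; its walls are cut away to the floor over the middle 44 mm of its length, leaving room for fingers to 35 mm either side of the centre line
- slot_medium (a point): centre of the slot floor of the medium gauge, 6 mm above the worktop; x along the slot away from the door, z up. Slot 108 mm long, 22 mm wide, 48 mm deep, for flat bolts stacked one on another; its walls are cut away to the floor over the middle 44 mm of its length, leaving room for fingers to 35 mm either side of the centre line
- slot_long (a point): centre of the slot floor of the long gauge, 6 mm above the worktop; x along the slot away from the door, z up. Slot 138 mm long, 22 mm wide, 48 mm deep, for flat bolts stacked one on another; its walls are cut away to the floor over the middle 44 mm of its length, leaving room for fingers to 35 mm either side of the centre line
- rest: fixed raised rest for over-long bolts: a 130 x 50 mm grey foot with two upright aluminium plates 8 mm thick and 36 mm wide, 45 mm either side of the middle along x; each ends in a flat saddle 57 mm above the worktop, 22 mm wide, between two lips 11 mm high. Origin at the middle of the underside; a bolt lies along x across both saddles
- rest_top (a point): middle of the rest, at the height of its two saddles (57 mm above the worktop); x runs from saddle to saddle, z up
- flask: conical flask with pink contents, 81 mm across, 112 mm high, bystander at the back of the white board; origin at the middle of its base
- wash_bottle: white wash bottle with a red cap and bent spout, 208 mm high, bystander at the back; origin at the middle of its base
- bolt_short_a: square steel stand-off bolt, 70 mm long over all, 14 x 14 mm, the last 16 mm at its +x end a dark threaded stud 10 mm across; origin on its axis at mid-length, x along the bolt; 0.06 to 0.26 kg. Starts lying flat on the white board (axis 7 mm above its top). May be absent.
- bolt_short_b: square steel stand-off bolt, 70 mm long over all, 14 x 14 mm, the last 16 mm at its +x end a dark threaded stud 10 mm across; origin on its axis at mid-length, x along the bolt; 0.06 to 0.26 kg. Starts lying flat on the white board (axis 7 mm above its top). May be absent.
- bolt_medium_a: square steel stand-off bolt, 100 mm long over all, 14 x 14 mm, the last 16 mm at its +x end a dark threaded stud 10 mm across; origin on its axis at mid-length, x along the bolt; 0.06 to 0.26 kg. Starts lying flat on the white board (axis 7 mm above its top). May be absent.
- bolt_medium_b: square steel stand-off bolt, 100 mm long over all, 14 x 14 mm, the last 16 mm at its +x end a dark threaded stud 10 mm across; origin on its axis at mid-length, x along the bolt; 0.06 to 0.26 kg. Starts lying flat on the white board (axis 7 mm above its top). May be absent.
- bolt_long_a: square steel stand-off bolt, 130 mm long over all, 14 x 14 mm, the last 16 mm at its +x end a dark threaded stud 10 mm across; origin on its axis at mid-length, x along the bolt; 0.06 to 0.26 kg. Starts lying flat on the white board (axis 7 mm above its top). May be absent.
- bolt_long_b: square steel stand-off bolt, 130 mm long over all, 14 x 14 mm, the last 16 mm at its +x end a dark threaded stud 10 mm across; origin on its axis at mid-length, x along the bolt; 0.06 to 0.26 kg. Starts lying flat on the white board (axis 7 mm above its top). May be absent.
- bolt_overlong: square steel stand-off bolt, 170 mm long over all, 14 x 14 mm, the last 16 mm at its +x end a dark threaded stud 10 mm across; origin on its axis at mid-length, x along the bolt; 0.06 to 0.26 kg. Starts lying flat on the white board (axis 7 mm above its top). Always present; longer than every gauge.
- sink_board: fixed white board 470 x 500 x 10 mm over the sink, on which the bolts start; origin at the middle of its underside, on the worktop (top 10 mm above the worktop)

How it is judged (in metres and radians):
On the way, in this order (a step that is already met when the one before it is completed fails the run):
1. the rack's door is shut on its catch, with no bolt in its gauge yet (value of joint rack_door below 0.02 rad and not (distance between bolt_short_a and slot_short below 0.035 m) and not (distance between bolt_short_b and slot_short below 0.035 m) and not (distance between bolt_medium_a and slot_medium below 0.035 m) and not (distance between bolt_medium_b and slot_medium below 0.035 m) and not (distance between bolt_long_a and slot_long below 0.035 m) and not (distance between bolt_long_b and slot_long below 0.035 m)), for 0.2 s.
2. every bolt lies in the gauge of its length, the over-long one on the rest, the door still shut (value of joint rack_door below 0.02 rad and x of bolt_short_a in the frame of slot_short between -0.008 and 0.008 m and y of bolt_short_a in the frame of slot_short between -0.007 and 0.007 m and z of bolt_short_a in the frame of slot_short between 0.003 and 0.027 m and angle between the x axis of each of bolt_short_a, bolt_short_b and the x axis of slot_short, either way round below 0.12 rad and linear speed of each of bolt_short_a, bolt_short_b, bolt_medium_a, bolt_medium_b, bolt_long_a, bolt_long_b, bolt_overlong below 0.03 m/s and x of bolt_short_b in the frame of slot_short between -0.008 and 0.008 m and y of bolt_short_b in the frame of slot_short between -0.007 and 0.007 m and z of bolt_short_b in the frame of slot_short between 0.003 and 0.027 m and x of bolt_medium_a in the frame of slot_medium between -0.008 and 0.008 m and y of bolt_medium_a in the frame of slot_medium between -0.007 and 0.007 m and z of bolt_medium_a in the frame of slot_medium between 0.003 and 0.027 m and angle between the x axis of each of bolt_medium_a, bolt_medium_b and the x axis of slot_medium, either way round below 0.12 rad and x of bolt_medium_b in the frame of slot_medium between -0.008 and 0.008 m and y of bolt_medium_b in the frame of slot_medium between -0.007 and 0.007 m and z of bolt_medium_b in the frame of slot_medium between 0.003 and 0.027 m and x of bolt_long_a in the frame of slot_long between -0.008 and 0.008 m and y of bolt_long_a in the frame of slot_long between -0.007 and 0.007 m and z of bolt_long_a in the frame of slot_long between 0.003 and 0.027 m and angle between the x axis of each of bolt_long_a, bolt_long_b and the x axis of slot_long, either way round below 0.12 rad and x of bolt_long_b in the frame of slot_long between -0.008 and 0.008 m and y of bolt_long_b in the frame of slot_long between -0.007 and 0.007 m and z of bolt_long_b in the frame of slot_long between 0.003 and 0.027 m and x of bolt_overlong in the frame of rest_top between -0.035 and 0.035 m and y of bolt_overlong in the frame of rest_top between -0.008 and 0.008 m and z of bolt_overlong in the frame of rest_top between 0.003 and 0.012 m and angle between the x axis of bolt_overlong and the x axis of rest_top, either way round below 0.15 rad), for 0.2 s.
At the end, for the whole second after the job is handed in: Door < 0.02 rad. Each bolt at rest in the slot of its length: middle within 8 mm along, 7 mm across, axis 3-27 mm above slot floor, within 0.12 rad. Over-long bolt at rest on both saddles: middle within 35 mm along, 8 mm across, axis 3-12 mm above them, within 0.15 rad (all of step 2); the robot touches nothing.
It fails at once if the wash bottle or the flask is knocked over or shoved more than 4 cm (distance of any of flask, wash_bottle from where it was at the start of the episode above 0.04 m or angle between any of flask, wash_bottle's own z axis and vertical above 0.5 rad).
Of bolt_short_a, bolt_short_b, bolt_medium_a, bolt_medium_b, bolt_long_a, bolt_long_b only 4 to 6 are there at a start; the rules pass over those that are not, and their reading is None.
At some moment in a run one of bolt_short_a, bolt_short_b, bolt_medium_a, bolt_medium_b, bolt_long_a, bolt_long_b, bolt_overlong may be knocked a few centimetres aside while the robot is not near it.
Once in a run the grip may slacken for a moment while it holds something.
It also fails if it takes over 210 s, if anything falls off the work surface, if the arm or the gripper's body presses on something with over 40 N, if the wrist force passes 120 N, or if a joint passes its speed limit or range.

## Robot

A 7-joint arm with a two-finger parallel gripper is mounted at the origin on a cart in front of the work surface, level with it; the furniture and walls round the work are solid. World frame = base frame: x ahead of the robot, y to its left, z up, the work surface at z = 0. Lengths are in mm, angles in rad, forces in N, time in s.
With the tool pointing down it reaches from about 350 to 900 mm from the base axis. Payload 7.2 kg.
Tool frame: the origin (TCP) lies at the very end of the fingers, on their centre line; the grasp point (between the pads) lies 19 mm behind it (bot.tcp_to_grasp is the z of the grasp point in the tool frame, in mm); z points along the fingers, y is the line along which they close (so a half turn about z gives the same grasp; the last joint's range is limited). The gripper opens to 88 mm and grips with 3 to 60 N. Pads are 20 mm wide; open, the fingers measure 115 mm over their backs; the gripper's body (75 mm by 178 mm) begins 61 mm behind the grasp point.
Start: joints at [-1.416, 0.411, -0.013, 1.596, 0.006, 1.134, -0.082], TCP at [138.11, 609.553, 222.653] pointing down, gripper open.
Joint ranges: [-2.95, 2.95], [-0.29, 1.99], [-1.47, 1.44], [0.14, 2.54], [-1.03, 4.17], [0.13, 1.85], [-2.86, 2.86]. Speed limits (rad/s): [2.39, 2.39, 3.01, 3.01, 3.14, 3.14, 3.14].

## Interface

Orientations are given as a 3x3 rotation matrix whose columns are the frame's x, y, z axes.
In Python, from rig import telemetry, vision, bot gives the robot as it stands.
- The arm moves only by the tool jog_arm, never from a script. Its argument "motion" is a list of rows, each a list of 7 numbers: the gripper command: -1 is shut, 1 is fully open, values between are in proportion, then the shift along the world's x, y, z in m, then the turn, a rotation vector about the world's x, y, z in rad. In form: [[jaw, tx, ty, tz, wx, wy, wz], ...]. A call has 1 to 20 rows; each row shifts and turns the commanded pose from where the row before left it; what a row does not reach is not made up. A row lasts 1/10 s, in which the tool goes at most 50 mm and 8.59 degrees, less where a joint would pass 70% of its speed; a pose out of reach is approached as far as the arm can. A call with a gripper value outside its range is refused whole. The fingers move at their own pace and stop on an object; the grip force is fixed at half the most. Time passes only in rows, so rows that do not move let the fingers close. It gives the time, the measured TCP pose, the force, the opening and the grip force at its end, in the units of the state.
- telemetry.sense(): the state, without advancing time (a new reading comes with each control period).
- vision.snapshot(name): name is "scene" or "top"; returns a dict with "pixels" (420x560x3 uint8, blue, green, red), "range_z" (420x560 float32, mm along the optical axis (not along the pixel's ray), 0 where there is no reading), "fx", "fy", "cx", "cy" (pixels), "origin" and "rotation" of the camera in the world. Camera axes: x right, y down, z forward; pixel columns grow to the right and rows downward; lengths in mm; the calibration is good to about 2 mm. A picture is of the moment at which its call begins.
- bot.sign_off(): hands the job in; it is judged then, once.
The state is a dict: "t": time; "qpos": joint angles; "joint_vel": joint speeds; "joint_efforts": joint torques, N m; "tool_pos": TCP position; "eef_rot": TCP orientation; "contact_force": force on the tool from outside, world axes, zero at the start; "wrist_torque": the same for the moment, N m; "gripper_width": finger opening in mm; "grasp_force": force on a finger pad.
Only numpy, scipy, OpenCV 4.12 (cv2) and the standard library are available. Lean on these libraries where they do the work, as an engineer would, in place of code of your own. Each camera call takes 0.05 s, during which the arm holds its last target. There are 200 camera calls.

## Working session

There is one attempt and no reset: what is moved stays moved. The work goes in short steps, Python scripts to look and compute and a tool call to move; the robot and the scene stay as the last step left them, time stands still between calls to the robot, and variables do not carry over. Pictures are saved under pics/ and viewed, at most 14 in all, crops included, and the job is handed in when it is done.

Besides the shell and the picture viewer there is one more tool, called after ">>>" by a JSON object that holds its "fn" and its "kwargs". jog_arm: Moves the arm, as the interface text tells. Its arguments: {"type":"object","properties":{"motion":{"type":"array","items":{"type":"array","items":{"type":"number"}}}},"required":["motion"]}

```bash
ls; mkdir -p pics; cat > h.py <<'E'
import numpy as np, cv2
from rig import telemetry, vision, bot
def snap(n, f=None):
    s=vision.snapshot(n)
    if f: cv2.imwrite('pics/'+f, s['pixels'])
    return s
def ray(s,u,v,z):
    d=np.array(s['rotation'])@np.array([(u-s['cx'])/s['fx'],(v-s['cy'])/s['fy'],1.]); o=np.array(s['origin'])
    return o+d*(z-o[2])/d[2]
def cloud(s):
    r=s['range_z'].astype(float); v,u=np.indices(r.shape)
    P=np.stack([(u-s['cx'])/s['fx']*r,(v-s['cy'])/s['fy']*r,r],-1)
    P=P@np.array(s['rotation']).T+np.array(s['origin']); P[r==0]=np.nan
    return P
E
python3 - <<'E'
from h import *
for n in('top','scene'):
    s=snap(n,n+'0.png'); print(n,s['origin'],np.round(s['rotation'],3),s['fx'],s['cx'],s['cy'])
t=telemetry.sense(); print(t['t'],t['tool_pos'],np.round(t['eef_rot'],3),t['gripper_width'],bot.tcp_to_grasp)
E
```

```text
pics
top [ 508.24724921  -82.00185999 1319.31186025] [[-0.009 -0.995  0.103]
 [-1.     0.01   0.011]
 [-0.012 -0.103 -0.995]] 495.0851169601674 277.78431565911 208.94571251346386
scene [123.19467173 714.80067275 981.88379572] [[-0.85  -0.361  0.385]
 [-0.528  0.582 -0.619]
 [-0.001 -0.729 -0.685]] 502.9479528302813 273.56878072061676 215.54824243525718
0.1 [138.06153238 609.11002716 221.9258154 ] [[-0.975  0.221 -0.   ]
 [ 0.221  0.975 -0.001]
 [-0.    -0.001 -1.   ]] 87.77475206801054 -18.700000000000003
```

View pics/top0.png

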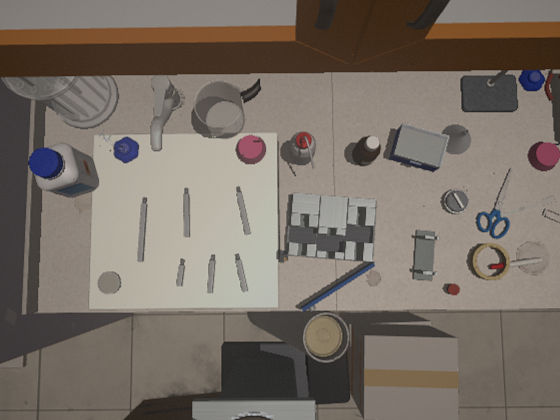

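View pics/scene0.png

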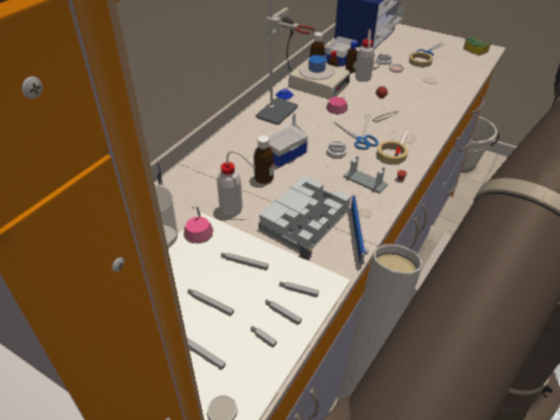

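The top view shows six bolts on the board: over-long near (142,230), two long-ish at (186,212) and (243,210), and three small at (181,272), (211,273) and (241,272). The rack is at (332,228), with the door open from hinge (373,265) to free end (303,308). The rest is at (425,255), the flask at (250,150) and the wash bottle at (303,147).

```bash
cat >> h.py <<'E'
def bolts(s, box=(95,138,275,305), zt=24):
    g=s['pixels'].astype(int).max(2); m=np.zeros(g.shape,np.uint8)
    x0,y0,x1,y1=box; m[y0:y1,x0:x1]=(g[y0:y1,x0:x1]<190)
    out=[]
    for c in cv2.findContours(m,cv2.RETR_EXTERNAL,cv2.CHAIN_APPROX_NONE)[0]:
        if cv2.contourArea(c)<60: continue
        w=np.array([ray(s,u,v,zt)[:2] for u,v in c[:,0]],np.float32)
        (cx,cy),(a,b),_=r=cv2.minAreaRect(w)
        bp=cv2.boxPoints(r); e=max((bp[1]-bp[0],bp[2]-bp[1]),key=np.linalg.norm)
        th=np.arctan2(e[1],e[0]); th=(th+np.pi/2)%np.pi-np.pi/2
        out.append((cx,cy,max(a,b),min(a,b),th))
    return out
E
python3 - <<'E'
from h import *
s=snap('top')
for b in bolts(s): print(np.round(b,2))
P=cloud(s)
# heights in rack / rest / door
def show(mask,name):
    for c in cv2.findContours(mask.astype(np.uint8),cv2.RETR_EXTERNAL,cv2.CHAIN_APPROX_NONE)[0]:
        if cv2.contourArea(c)<40: continue
        x,y,w,h=cv2.boundingRect(c); q=np.zeros(mask.shape,np.uint8); cv2.drawContours(q,[c],-1,1,-1)
        p=P[(q>0)&mask]; r=cv2.minAreaRect(p[:,:2].astype(np.float32))
        print(name,(x,y,w,h),np.round(r[0],1),np.round(r[1],1),round(r[2],1),'z',np.round(np.nanmedian(p[:,2]),1))
z=np.nan_to_num(P[...,2]); u=np.arange(560)[None]; v=np.arange(420)[:,None]
roi=(u>282)&(u<380)&(v>185)&(v<320)
hsv=cv2.cvtColor(s['pixels'],cv2.COLOR_BGR2HSV)
blue=(hsv[...,0]>100)&(hsv[...,0]<130)&(hsv[...,1]>100)
show(roi&blue,'door'); show(roi&~blue&(z>44)&(z<62)&(v<268),'blk'); show(roi&~blue&(z>3)&(v<268),'rack')
show((u>400)&(u<450)&(v>220)&(v<290)&(z>3),'rest');show((u>400)&(u<450)&(v>220)&(v<290)&(z>40),'saddle')
c=np.s_[180:320,275:455]
cv2.imwrite('pics/c1.png',cv2.resize(s['pixels'][c],None,fx=4.4,fy=4.2,interpolation=cv2.INTER_CUBIC))
E
```

```text
[617.39 182.32 480.16 438.87   1.56]
door (303, 264, 71, 47) [ 440.9 -218. ] [  6.8 211.6] 31.3 z 53.7
blk (306, 243, 20, 14) [ 532.8 -164.1] [50.2 31.1] 81.4 z 53.1
blk (362, 242, 11, 19) [ 529.  -294.9] [24.3 46.7] 83.9 z 52.7
blk (288, 242, 10, 13) [ 539.  -104.9] [23.  30.7] 89.3 z 53.0
blk (334, 241, 21, 19) [ 534.2 -236.3] [50.5 46.4] 84.8 z 52.8
blk (290, 192, 86, 43) [ 624.4 -208.7] [214.2  99.7] 84.7 z 52.9
rack (283, 192, 95, 76) [ 589.8 -206. ] [240.2 188.1] 85.1 z 50.1
rest (412, 229, 27, 52) [ 519.7 -450.8] [ 54.3 133.6] 85.4 z 7.7
```

View pics/c1.png

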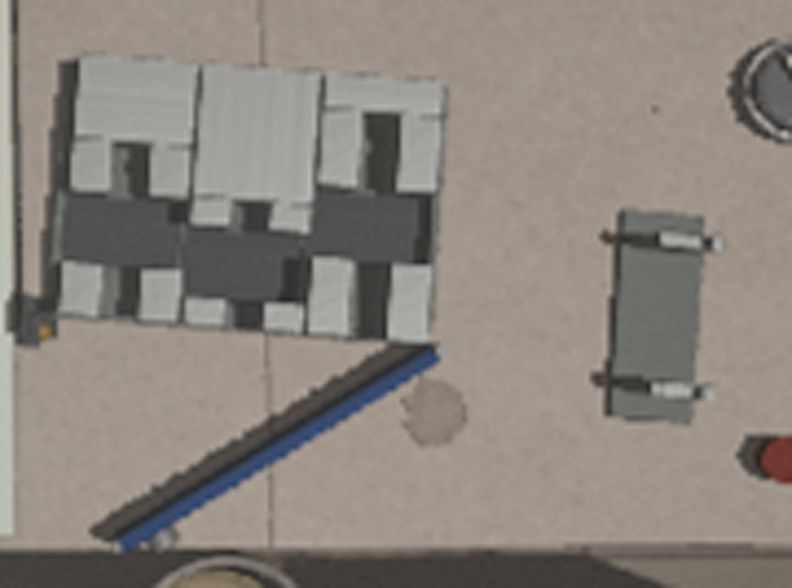

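The crop shows the left gauge (+y) as medium, the middle as short and the right as long. The rest's plates are visible at crop (665,240) and (655,388), with the foot turned by about 5 degrees.

```bash
sed -i 's/<190)/<thr)/; s/zt=24):/zt=24, thr=150):/' h.py; python3 - <<'E'
from h import *
s=snap('top'); g=s['pixels'].max(2)
print('board gray',np.median(g[140:300,100:270]), 'bolt',g[230,142],g[212,186])
thr=int(np.median(g[140:300,100:270]))-45
for b in bolts(s,thr=thr): print(np.round(b,2))
P=cloud(s); z=np.nan_to_num(P[...,2]); u=np.arange(560)[None]; v=np.arange(420)[:,None]
hsv=cv2.cvtColor(s['pixels'],cv2.COLOR_BGR2HSV)
m=(u>284)&(u<380)&(v>185)&(v<264)&(z>50)&(z<57)&(g>105)&(hsv[...,1]<60)
m=cv2.morphologyEx(m.astype(np.uint8),cv2.MORPH_OPEN,np.ones((3,3)))>0
w=np.array([ray(s,b,a,54)[:2] for a,b in zip(*np.nonzero(m))],np.float32)
r=cv2.minAreaRect(w); print('blocks',r); print(cv2.boxPoints(r))
# slots: dark pixels between walls, scan rows front and back
for vv in (202,212,222,226,232,246,250,254):
    print(vv,''.join('#' if m[vv,k] else '.' for k in range(284,380)))
m=(u>405)&(u<445)&(v>222)&(v<290)&(z>4)&(z<14)
w=P[m][:,:2].astype(np.float32); print('foot',cv2.minAreaRect(w))
for lo,hi in((225,250),(255,285)):
    m=(u>400)&(u<445)&(v>lo)&(v<hi)&(g>140)&(hsv[...,1]<25)
    a,b=np.nonzero(m); print('plate',m.sum(),ray(s,b.mean(),a.mean(),57), b.min(),b.max(),np.median(z[m]),z[(u>400)&(u<445)&(v>lo)&(v<hi)].max())
E
```

```text
board gray 184.0 bolt 130 129
[454.99 372.87  57.46  54.12  -1.55]
[ 4.8008e+02  1.8692e+02  6.8390e+01  1.7720e+01 -1.3000e-01]
[ 4.7584e+02  1.0839e+02  9.6270e+01  1.7950e+01 -9.0000e-02]
[4.7764e+02 3.4710e+01 9.7360e+01 1.3550e+01 1.2000e-01]
[ 5.9371e+02  2.8897e+02  1.6869e+02  1.7450e+01 -5.0000e-02]
[6.3714e+02 1.7394e+02 1.2730e+02 1.5890e+01 1.0000e-02]
[6.4098e+02 2.6270e+01 1.2878e+02 1.7070e+01 2.1000e-01]
[798.98   4.27  80.55  67.01  -1.53]
[805.21 337.76  67.12  65.86  -1.55]
blocks ((593.7904663085938, -205.78082275390625), (212.52272033691406, 157.679443359375), 84.12527465820312)
[[ 504.48856  -303.41458 ]
 [ 661.3399   -319.55365 ]
 [ 683.0924   -108.147064]
 [ 526.241     -92.007996]]
202 ...............#########.####.###.....######.#######...............######...#######.###.........
212 ........####.............#####.####....####.###..#####...#####..................................
222 .......###..####.........###...###.###...###.......###.####.......#####................###......
226 .............................####.............###...###...###...................................
232 .......................................####.....................................................
246 ........###............########...............................####..###..............####.......
250 .....#####...............#######...................................................###..........
254 ...........................####......###...........###.#####.#########.........####.####........
foot ((516.3931274414062, -452.018798828125), (98.77168273925781, 173.0855712890625), 89.6644515991211)
plate 25 [ 563.37461185 -457.91570785   57.        ] 425 439 59.08962553448691 70.32320731669552
plate 30 [ 473.75924839 -449.51717259   57.        ] 423 437 56.090703978460056 70.50414865332232
```

```bash
python3 - <<'E'
from h import *
S=[snap('top') for _ in range(4)]; s=S[0]
im=np.mean([x['pixels'].astype(float) for x in S],0).astype(np.uint8)
a=cv2.resize(im[188:262,284:382],(784,592),interpolation=cv2.INTER_CUBIC); cv2.imwrite('pics/rk.png',a)
b=cv2.resize(im[222:292,400:450],(500,700)[:2],interpolation=cv2.INTER_CUBIC)
b=cv2.resize(im[225:285,405:447],(420,600),interpolation=cv2.INTER_CUBIC)
t=snap('scene'); c=cv2.resize(t['pixels'][145:200,338:396],(380,360),interpolation=cv2.INTER_CUBIC)
o=np.zeros((600,800,3),np.uint8); o[:,:420]=b; o[:360,420:]=c; cv2.imwrite('pics/rs.png',o)
E
```

```text
(no output)
```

View pics/rk.png

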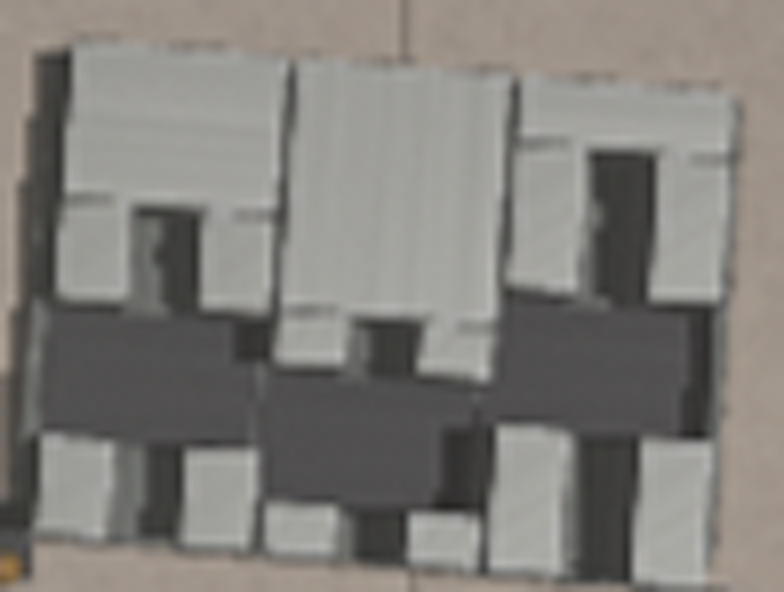

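View pics/rs.png

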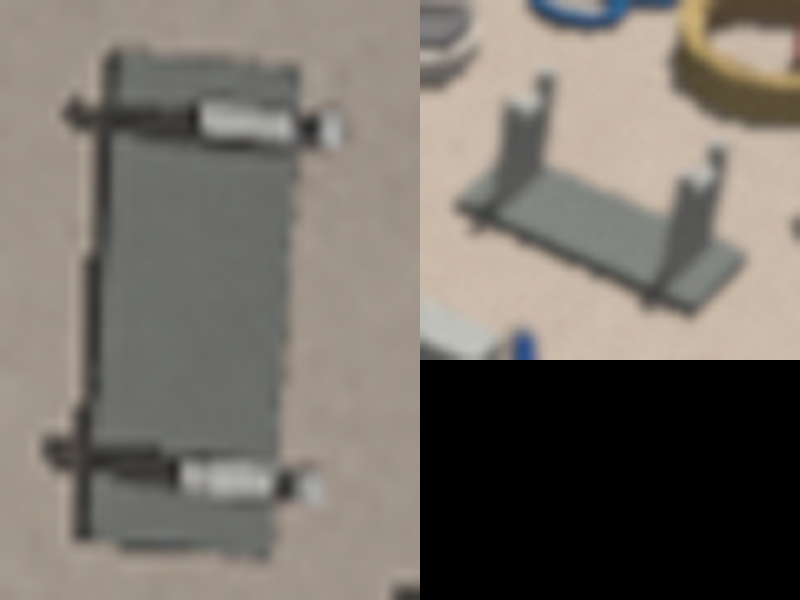

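The zoomed crops show the block-top corners at crop pixels (72,40), (738,93), (708,585) and (34,540). The rest plate ends are at (200,121)-(342,130) and (178,473)-(322,488).

```bash
python3 - <<'E'
from h import *
s=snap('top')
R=lambda x,y,z: ray(s,284+(x+.5)/8-.5,188+(y+.5)/8-.5,z)
c=[R(*p,54) for p in((72,40),(738,93),(708,585),(34,540))]
for a,b in((0,1),(1,2),(2,3),(3,0)):
    d=c[b]-c[a]; print('edge',np.round(np.linalg.norm(d),1),np.degrees(np.arctan2(d[1],d[0])).round(1))
print('corners',np.round(c,1).tolist(),'ctr',np.mean(c,0).round(1))
# slot wall midlines: medium back slot edges, at z=54
for n,(l,r) in dict(mb=((133,208),(205,215)),mf=((113,440),(184,447)),sb=((350,317),(422,325)),sf=((340,505),(410,513)),lb=((588,148),(660,158)),lf=((573,430),(640,440))).items():
    a,b=R(*l,54),R(*r,54); print(n,((a+b)/2).round(1),np.linalg.norm(a-b).round(1))
Q=lambda x,y,z: ray(s,405+(x+.5)/10-.5,225+(y+.5)/10-.5,z)
p=[Q(*q,68) for q in((200,121),(342,130),(178,473),(322,488))]; a=(p[0]+p[1])/2;b=(p[2]+p[3])/2
print('rest',a.round(1),b.round(1),((a+b)/2).round(1),np.linalg.norm(a-b),np.arctan2(*(a-b)[1::-1]),np.linalg.norm(p[0]-p[1]),np.linalg.norm(p[2]-p[3]))
hsv=cv2.cvtColor(s['pixels'],cv2.COLOR_BGR2HSV); m=((hsv[...,0]>100)&(hsv[...,0]<130)&(hsv[...,1]>100)).astype(np.uint8); m[:,:295]=0;m[:,380:]=0;m[:260]=0;m[315:]=0
v,u=np.nonzero(m); w=np.array([ray(s,x,y,55)[:2] for x,y in zip(u,v)],np.float32); r=cv2.minAreaRect(w); print('door',r,cv2.boxPoints(r).round(0).tolist())
E
```

```text
edge 214.5 -95.2
edge 157.6 174.9
edge 214.1 85.7
edge 160.9 -5.0
corners [[681.4, -106.7, 54.0], [661.9, -320.3, 54.0], [504.9, -306.2, 54.0], [521.1, -92.7, 54.0]] ctr [ 592.3 -206.5   54. ]
mb [ 625.6 -137.2   54. ] 23.2
mf [ 551.4 -129.5   54. ] 22.7
sb [ 589.8 -205.9   54. ] 23.1
sf [ 529.9 -201.2   54. ] 22.3
lb [ 642.9 -283.3   54. ] 23.2
lf [ 552.7 -275.3   54. ] 21.5
rest [ 562.6 -455.1   68. ] [ 474.1 -446.2   68. ] [ 518.4 -450.6   68. ] 89.0201133769571 -0.09977229204971179 35.615057525917855 35.931443996944985
door ((440.59173583984375, -218.31842041015625), (7.988504886627197, 211.67019653320312), 31.53388786315918) [[382.0, -130.0], [493.0, -311.0], [499.0, -306.0], [389.0, -126.0]]
```

>>> {"fn": "jog_arm", "kwargs": {"motion": [[-1, 0.031, -0.036, 0, 0, 0, 0.0136], [-1, 0.031, -0.036, 0, 0, 0, 0.0136], [-1, 0.031, -0.036, 0, 0, 0, 0.0136], [-1, 0.031, -0.036, 0, 0, 0, 0.0136], [-1, 0.031, -0.036, 0, 0, 0, 0.0136], [-1, 0.031, -0.036, 0, 0, 0, 0.0136], [-1, 0.031, -0.036, 0, 0, 0, 0.0136], [-1, 0.031, -0.036, 0, 0, 0, 0.0136], [-1, 0.031, -0.036, 0, 0, 0, 0.0136], [-1, 0.031, -0.036, 0, 0, 0, 0.0136], [-1, -0.008, -0.045, 0, 0, 0, 0], [-1, -0.008, -0.045, 0, 0, 0, 0], [-1, -0.008, -0.045, 0, 0, 0, 0], [-1, -0.008, -0.045, 0, 0, 0, 0], [-1, -0.008, -0.045, 0, 0, 0, 0], [-1, -0.008, -0.045, 0, 0, 0, 0], [-1, -0.008, -0.045, 0, 0, 0, 0], [-1, -0.008, -0.045, 0, 0, 0, 0], [-1, -0.008, -0.045, 0, 0, 0, 0], [-1, -0.008, -0.045, 0, 0, 0, 0]]}}

```text
t: 2.5
tool_pos: [367.6, -202.2, 223.1]
eef_rot: [[-0.996, 0.086, 0.002], [0.086, 0.996, 0.0], [-0.002, 0.0, -1.0]]
contact_force: [1.0, 0.7, 0.1]
gripper_width: 0.8
grasp_force: 0.0
```

```bash
python3 - <<'E'
from h import *
s=snap('top','t2.png'); P=cloud(s)
for p in((325,320),(305,335),(325,345),(345,335),(325,355),(325,312),(300,325)):
    print(p,P[p[1],p[0]].round(0))
E
```

```text
(325, 320) [ 393. -161.  345.]
(305, 335) [ 364. -122.  344.]
(325, 345) [ 285. -189.  -16.]
(345, 335) [ 404. -166.  613.]
(325, 355) [ 260. -188.  -12.]
(325, 312) [ 373. -188.    9.]
(300, 325) [ 338. -123.  -12.]
```

View pics/t2.png

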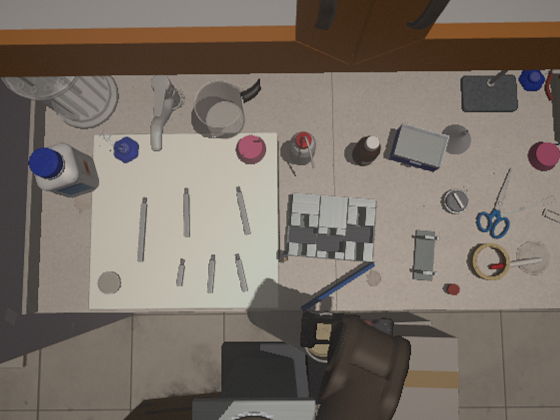

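The arm is behind the open door and the can top sits below worktop level, so the way down is clear.

>>> {"fn": "jog_arm", "kwargs": {"motion": [[-1, 0, 0, -0.038, 0, 0, 0], [-1, 0, 0, -0.038, 0, 0, 0], [-1, 0, 0, -0.038, 0, 0, 0], [-1, 0, 0, -0.038, 0, 0, 0], [-1, 0, 0, -0.036, 0, 0, 0], [-1, 0.0187, 0.0086, 0, 0, 0, 0], [-1, 0.0187, 0.0086, 0, 0, 0, 0], [-1, 0.0105, 0.0065, 0, 0, 0, 0], [-1, 0.0105, 0.0065, 0, 0, 0, 0], [-1, 0.0105, 0.0065, 0, 0, 0, 0], [-1, 0.0097, 0.0034, 0, 0, 0, 0], [-1, 0.0097, 0.0034, 0, 0, 0, 0], [-1, 0.0097, 0.0034, 0, 0, 0, 0], [-1, 0.006, 0.001, 0, 0, 0, 0], [-1, 0.006, 0.001, 0, 0, 0, 0], [-1, 0.006, 0.001, 0, 0, 0, 0], [-1, 0.006, 0.001, 0, 0, 0, 0]]}}

```text
t: 4.25
tool_pos: [489.4, -150.0, 34.5]
eef_rot: [[-0.996, 0.087, -0.002], [0.087, 0.996, -0.0], [0.002, -0.0, -1.0]]
contact_force: [-9.6, -2.8, 6.4]
gripper_width: 0.2
grasp_force: 4.5
```

>>> {"fn": "jog_arm", "kwargs": {"motion": [[-1, 0.002, 0, 0, 0, 0, 0], [-1, 0.002, 0, 0, 0, 0, 0], [-1, 0.002, 0, 0, 0, 0, 0], [-1, 0.002, 0, 0, 0, 0, 0]]}}

```text
t: 4.65
tool_pos: [496.7, -149.7, 34.3]
eef_rot: [[-0.996, 0.087, -0.003], [0.087, 0.996, 0.001], [0.003, 0.0, -1.0]]
contact_force: [-9.5, 0.2, 6.2]
gripper_width: 0.9
grasp_force: 4.4
```

>>> {"fn": "jog_arm", "kwargs": {"motion": [[-1, 0.002, 0, 0, 0, 0, 0], [-1, 0.002, 0, 0, 0, 0, 0], [-1, 0.001, 0, 0, 0, 0, 0], [-1, 0, 0, 0, 0, 0, 0]]}}

```text
t: 5.05
tool_pos: [496.8, -149.4, 33.8]
eef_rot: [[-0.996, 0.089, -0.011], [0.089, 0.996, 0.003], [0.011, 0.002, -1.0]]
contact_force: [-19.8, 0.1, 15.9]
gripper_width: 0.6
grasp_force: 9.9
```

>>> {"fn": "jog_arm", "kwargs": {"motion": [[-1, -0.02, 0, 0, 0, 0, 0], [-1, -0.02, 0, 0.02, 0, 0, 0], [-0.09, 0, 0, 0.05, 0, 0, 0], [-0.09, 0, 0.045, 0.03, 0, 0, 0], [-0.09, 0, 0.045, 0, 0, 0, 0], [-0.09, 0, 0.045, 0, 0, 0, 0], [-0.09, 0, 0.045, 0, 0, 0, 0], [-0.09, -0.02, 0.045, 0, 0, 0, 0], [-0.09, -0.02, 0.03, 0, 0, 0, 0], [-0.09, 0, 0, 0, 0, 0, 0]]}}

```text
t: 6.05
tool_pos: [421.1, 106.6, 132.3]
eef_rot: [[-0.997, 0.08, -0.001], [0.08, 0.997, 0.002], [0.001, 0.002, -1.0]]
contact_force: [0.3, 1.0, 0.4]
gripper_width: 39.9
grasp_force: 0.0
```

```bash
cat >> h.py <<'E'
def report(f=None):
    s=snap('top',f)
    for b in bolts(s,thr=139):
        if b[3]<30 and b[2]>50: print(np.round(b,3))
    t=telemetry.sense(); R=np.array(t['eef_rot']); print('t',t['t'],'tcp',np.round(t['tool_pos'],1),'yawy-90',round(np.arctan2(R[1,1],R[0,1])-np.pi/2,3),'w',round(t['gripper_width'],1),'F',np.round(t['grasp_force'],1),np.round(t['contact_force'],1))
    return s
E
python3 -c "
from h import *
s=report()
h=cv2.cvtColor(s['pixels'],cv2.COLOR_BGR2HSV); m=((h[...,0]>100)&(h[...,0]<130)&(h[...,1]>100)).astype(np.uint8); m[:,:282]=0;m[:,385:]=0;m[:240]=0;m[315:]=0
v,u=np.nonzero(m); w=np.array([ray(s,x,y,55)[:2] for x,y in zip(u,v)],np.float32); print('door',cv2.minAreaRect(w))
"
```

```text
[ 5.93789e+02  2.88440e+02  1.68280e+02  1.50340e+01 -4.90000e-02]
[6.37144e+02 1.73978e+02 1.27289e+02 1.58740e+01 9.00000e-03]
t 6.1 tcp [422.6 104.4 132.6] yawy-90 -0.082 w 40.1 F 0.0 [-0.3 -1.4  0.8]
door ((507.9721374511719, -200.59677124023438), (210.91477966308594, 7.550541877746582), 84.72332000732422)
```

>>> {"fn": "jog_arm", "kwargs": {"motion": [[-0.09, 0.0306, 0.01, 0, 0, 0, 0.013], [-0.09, 0.0306, 0.01, 0, 0, 0, 0.013], [-0.09, 0.0306, 0.01, 0, 0, 0, 0.013], [-0.09, 0.0306, 0.01, 0, 0, 0, 0.013], [-0.09, 0.0306, 0.01, 0, 0, 0, 0.013], [-0.09, 0.0306, 0.01, 0, 0, 0, 0.013], [-0.09, 0.0306, 0.01, 0, 0, 0, 0.013], [-0.09, 0, 0, -0.025, 0, 0, 0], [-0.09, 0, 0, -0.025, 0, 0, 0], [-0.09, 0, 0, -0.025, 0, 0, 0], [-0.09, 0, 0, 0, 0, 0, 0]]}}

```text
t: 7.2
tool_pos: [636.1, 169.7, 53.9]
eef_rot: [[-1.0, -0.002, -0.005], [-0.002, 1.0, -0.002], [0.005, -0.002, -1.0]]
contact_force: [0.3, 0.5, 1.1]
gripper_width: 40.2
grasp_force: 0.0
```

```bash
python3 -c "
from h import *
s=report('t3.png'); snap('scene','s3.png')"
```

```text
t 7.25 tcp [637.2 170.1  56. ] yawy-90 0.002 w 40.2 F 0.0 [-0.1  0.1  1. ]
```

View pics/s3.png

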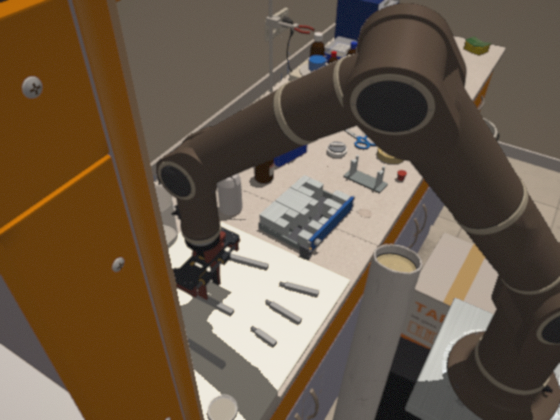

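The scene view shows the gripper over the long bolt near (215,295), with the door shut against the rack at (330,220) and the other bolts undisturbed.

>>> {"fn": "jog_arm", "kwargs": {"motion": [[-0.09, 0, 0.004, -0.02, 0, 0, 0.007], [-0.09, 0, 0, -0.018, 0, 0, 0], [-0.09, 0, 0, 0, 0, 0, 0], [-0.09, 0, 0, 0, 0, 0, 0]]}}

```text
t: 7.7
tool_pos: [637.5, 175.6, 19.8]
eef_rot: [[-1.0, -0.011, 0.0], [-0.011, 1.0, -0.0], [-0.0, -0.0, -1.0]]
contact_force: [0.9, 0.2, 0.6]
gripper_width: 39.8
grasp_force: 0.0
```

```bash
python3 -c "
from h import *
for _ in range(3):
    snap('top'); t=telemetry.sense(); print(t['t'],np.round(t['tool_pos'],1),np.round(t['contact_force'],1))"
```

```text
7.75 [637.9 175.7  20.2] [0.7 0.5 0.4]
7.8 [638.  175.8  20.4] [-0.2  1.1  0.1]
7.85 [638.1 176.   20.5] [ 0.6  0.1 -0.2]
```

>>> {"fn": "jog_arm", "kwargs": {"motion": [[-0.09, 0, -0.001, -0.008, 0, 0, 0], [-0.09, 0, 0, 0, 0, 0, 0], [-1, 0, 0, 0, 0, 0, 0], [-1, 0, 0, 0, 0, 0, 0], [-1, 0, 0, 0, 0, 0, 0], [-1, 0, 0, 0, 0, 0, 0]]}}

```text
t: 8.45
tool_pos: [637.4, 175.0, 11.5]
eef_rot: [[-1.0, -0.011, 0.0], [-0.011, 1.0, -0.0], [-0.0, -0.0, -1.0]]
contact_force: [0.0, 0.4, -0.4]
gripper_width: 13.5
grasp_force: 30.0
```

>>> {"fn": "jog_arm", "kwargs": {"motion": [[-1, 0, 0, 0.03, 0, 0, 0], [-1, 0, 0, 0.04, 0, 0, 0], [-1, 0, 0, 0.04, 0, 0, 0], [-1, -0.005, -0.034, 0, 0, 0, -0.0075], [-1, -0.005, -0.034, 0, 0, 0, -0.0075], [-1, -0.005, -0.034, 0, 0, 0, -0.0075], [-1, -0.005, -0.034, 0, 0, 0, -0.0075], [-1, -0.005, -0.034, 0, 0, 0, -0.0075], [-1, -0.005, -0.034, 0, 0, 0, -0.0075], [-1, -0.005, -0.034, 0, 0, 0, -0.0075], [-1, -0.005, -0.034, 0, 0, 0, -0.0075], [-1, -0.005, -0.034, 0, 0, 0, -0.0075], [-1, -0.005, -0.034, 0, 0, 0, -0.0075], [-1, -0.005, -0.034, 0, 0, 0, -0.0075], [-1, -0.005, -0.034, 0, 0, 0, -0.0075], [-1, -0.002, -0.034, 0, 0, 0, -0.0075], [-1, 0, -0.01, 0, 0, 0, 0], [-1, 0, 0, 0, 0, 0, 0], [-1, 0, 0, 0, 0, 0, 0], [-1, 0, 0, 0, 0, 0, 0]]}}

```text
t: 10.45
tool_pos: [575.9, -274.6, 121.1]
eef_rot: [[-0.996, 0.084, -0.0], [0.084, 0.996, 0.001], [0.0, 0.001, -1.0]]
contact_force: [0.2, 0.1, -1.5]
gripper_width: 13.8
grasp_force: 30.0
```

```bash
python3 -c "
from h import *
s=report('t4.png')"
```

```text
t 10.5 tcp [ 575.9 -274.8  121.2] yawy-90 -0.084 w 14.0 F 30.0 [-0.1  0.7 -1.4]
```

View pics/t4.png

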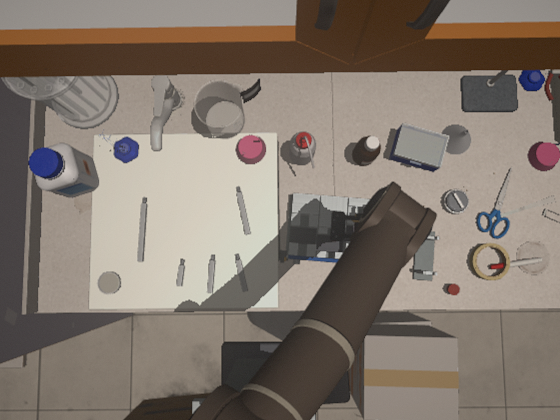

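The top view shows the arm over the rack's long gauge and the remaining five bolts still at their places on the board.

>>> {"fn": "jog_arm", "kwargs": {"motion": [[-1, -0.001, -0.0024, -0.03, 0, 0, -0.003], [-1, 0, 0, -0.025, 0, 0, 0], [-1, 0, 0, 0, 0, 0, 0], [-1, 0, 0, -0.01, 0, 0, 0], [-1, 0, 0, -0.01, 0, 0, 0], [-1, 0, 0, 0, 0, 0, 0]]}}

```text
t: 11.1
tool_pos: [574.1, -278.8, 45.7]
eef_rot: [[-0.996, 0.089, -0.001], [0.089, 0.996, 0.001], [0.001, 0.0, -1.0]]
contact_force: [0.5, 0.6, -1.7]
gripper_width: 13.7
grasp_force: 30.0
```

>>> {"fn": "jog_arm", "kwargs": {"motion": [[-1, 0.0005, 0.001, -0.012, 0, 0, 0], [-1, 0, 0, -0.012, 0, 0, 0], [-1, 0, 0, -0.006, 0, 0, 0], [-1, 0, 0, -0.004, 0, 0, 0], [-1, 0, 0, 0, 0, 0, 0], [-1, 0, 0, 0, 0, 0, 0]]}}

```text
t: 11.7
tool_pos: [574.8, -278.6, 12.5]
eef_rot: [[-0.996, 0.089, 0.0], [0.089, 0.996, -0.0], [-0.0, -0.0, -1.0]]
contact_force: [0.1, 0.2, -0.8]
gripper_width: 13.9
grasp_force: 30.0
```

>>> {"fn": "jog_arm", "kwargs": {"motion": [[-1, 0, 0, -0.004, 0, 0, 0], [-1, 0, 0, 0, 0, 0, 0], [-0.42, 0, 0, 0, 0, 0, 0], [-0.42, 0, 0, 0, 0, 0, 0], [-0.42, 0, 0, 0.03, 0, 0, 0], [-0.42, 0, 0, 0.04, 0, 0, 0], [-0.09, 0, 0, 0.04, 0, 0, 0], [-0.09, -0.04, 0, 0, 0, 0, 0], [-0.09, -0.05, 0, 0, 0, 0, 0], [-0.09, -0.05, 0, 0, 0, 0, 0], [-0.09, -0.04, 0, 0, 0, 0, 0], [-0.09, 0, 0, 0, 0, 0, 0]]}}

```text
t: 12.9
tool_pos: [389.5, -278.5, 118.7]
eef_rot: [[-0.996, 0.094, -0.001], [0.094, 0.996, 0.002], [0.001, 0.002, -1.0]]
contact_force: [0.2, -0.7, 0.8]
gripper_width: 40.1
grasp_force: 0.0
```

```bash
sed -i 's/RETR_EXTERNAL/RETR_LIST/' h.py; python3 -c "
from h import *
s=report(); t=snap('scene'); o=np.zeros((300,800,3),np.uint8)
o[:,:400]=cv2.resize(s['pixels'][188:263,284:384],(400,300)); o[:,400:]=cv2.resize(t['pixels'][175:250,255:355],(400,300)); cv2.imwrite('pics/c5.png',o)"
```

```text
[ 5.93771e+02  2.88667e+02  1.68355e+02  1.64120e+01 -3.30000e-02]
t 12.95 tcp [ 393.  -278.5  119.1] yawy-90 -0.092 w 40.0 F 0.0 [ 1.1 -0.5  0.7]
```

View pics/c5.png

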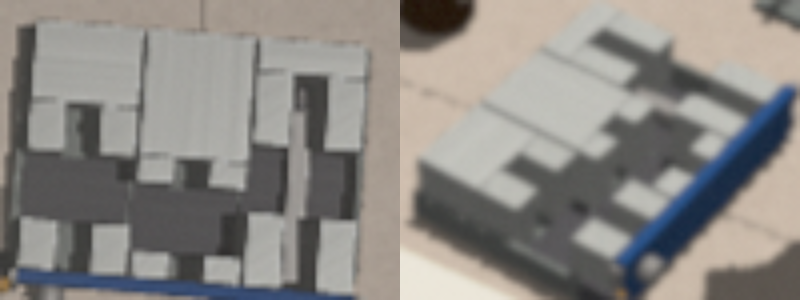

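The long bolt lies in the long gauge's slot (left crop, near (298,200)), with the door shut.

```bash
python3 - <<'E'
t=open('h.py').read()
t=t.replace("g=s['pixels'].astype(int).max(2);","g0=s['pixels'].max(2); g=g0/np.maximum(cv2.medianBlur(g0,35),1)*184;")
open('h.py','w').write(t)
E
python3 -c "
from h import *
s=report(); print(ray(s,358.4,238,20))"
```

```text
[ 4.80078e+02  1.86918e+02  6.83920e+01  1.77230e+01 -1.33000e-01]
[4.78398e+02 3.12050e+01 9.77880e+01 1.72570e+01 2.23000e-01]
[ 4.77093e+02  1.07985e+02  9.87780e+01  1.80000e+01 -8.00000e-02]
[ 5.93860e+02  2.88869e+02  1.68382e+02  1.72710e+01 -4.80000e-02]
[6.40982e+02 2.62660e+01 1.28778e+02 1.70720e+01 2.09000e-01]
t 13.05 tcp [ 396.1 -278.5  119. ] yawy-90 -0.089 w 39.9 F 0.0 [ 0.7 -0.4  0.8]
[ 564.22358649 -278.22185009   20.        ]
```

>>> {"fn": "jog_arm", "kwargs": {"motion": [[-0.09, 0.0272, 0.0339, 0, 0, 0, 0.033], [-0.09, 0.0272, 0.0339, 0, 0, 0, 0.033], [-0.09, 0.0272, 0.0339, 0, 0, 0, 0.033], [-0.09, 0.0272, 0.0339, 0, 0, 0, 0.033], [-0.09, 0.0272, 0.0339, 0, 0, 0, 0.033], [-0.09, 0.0272, 0.0339, 0, 0, 0, 0.033], [-0.09, 0.0272, 0.0339, 0, 0, 0, 0.033], [-0.09, 0.0272, 0.0339, 0, 0, 0, 0.033], [-0.09, 0.0272, 0.0339, 0, 0, 0, 0.033], [-0.09, 0, 0, -0.04, 0, 0, 0], [-0.09, 0, 0, -0.04, 0, 0, 0], [-0.09, 0, 0, 0, 0, 0, 0], [-0.09, 0, 0, 0, 0, 0, 0], [-0.09, 0, 0, 0, 0, 0, 0]]}}

```text
t: 14.45
tool_pos: [641.3, 26.7, 40.3]
eef_rot: [[-0.979, -0.206, 0.003], [-0.206, 0.979, 0.0], [-0.003, -0.0, -1.0]]
contact_force: [0.6, -0.7, 0.6]
gripper_width: 39.7
grasp_force: 0.0
```

Well placed. I'll descend, grip and carry it to the long slot.

>>> {"fn": "jog_arm", "kwargs": {"motion": [[-0.09, 0, 0, -0.02, 0, 0, 0], [-0.09, 0, 0, -0.008, 0, 0, 0], [-0.09, 0, 0, 0, 0, 0, 0], [-1, 0, 0, 0, 0, 0, 0], [-1, 0, 0, 0, 0, 0, 0], [-1, 0, 0, 0, 0, 0, 0], [-1, 0, 0, 0, 0, 0, 0]]}}

```text
t: 15.15
tool_pos: [639.9, 26.6, 10.9]
eef_rot: [[-0.979, -0.206, 0.001], [-0.206, 0.979, -0.0], [-0.001, -0.0, -1.0]]
contact_force: [-0.5, -0.9, 2.8]
gripper_width: 13.9
grasp_force: 30.0
```

>>> {"fn": "jog_arm", "kwargs": {"motion": [[-1, 0, 0, 0.03, 0, 0, 0], [-1, 0, 0, 0.04, 0, 0, 0], [-1, 0, 0, 0.04, 0, 0, 0], [-1, -0.0066, -0.0304, 0, 0, 0, -0.03], [-1, -0.0066, -0.0304, 0, 0, 0, -0.03], [-1, -0.0066, -0.0304, 0, 0, 0, -0.03], [-1, -0.0066, -0.0304, 0, 0, 0, -0.03], [-1, -0.0066, -0.0304, 0, 0, 0, -0.03], [-1, -0.0066, -0.0304, 0, 0, 0, -0.03], [-1, -0.0066, -0.0304, 0, 0, 0, -0.03], [-1, -0.0066, -0.0304, 0, 0, 0, -0.03], [-1, -0.0066, -0.0304, 0, 0, 0, -0.03], [-1, -0.0066, -0.0304, 0, 0, 0, -0.026], [-1, 0, 0, 0, 0, 0, 0], [-1, 0, 0, 0, 0, 0, 0], [-1, 0, 0, 0, 0, 0, 0], [-1, 0, 0, 0, 0, 0, 0]]}}

```text
t: 16.85
tool_pos: [574.2, -275.6, 120.2]
eef_rot: [[-0.996, 0.086, -0.0], [0.086, 0.996, 0.001], [0.0, 0.001, -1.0]]
contact_force: [-0.3, 0.3, -0.7]
gripper_width: 13.8
grasp_force: 30.0
```

>>> {"fn": "jog_arm", "kwargs": {"motion": [[-1, 0, -0.001, -0.03, 0, 0, 0], [-1, 0, 0, -0.025, 0, 0, 0], [-1, 0, 0, 0, 0, 0, 0], [-1, 0, 0, -0.01, 0, 0, 0], [-1, 0, 0, -0.01, 0, 0, 0], [-1, 0, 0, -0.01, 0, 0, 0], [-1, 0, 0, -0.008, 0, 0, 0], [-1, 0, 0, 0, 0, 0, 0], [-1, 0, 0, 0, 0, 0, 0]]}}

```text
t: 17.75
tool_pos: [573.6, -278.4, 27.3]
eef_rot: [[-0.996, 0.088, -0.0], [0.088, 0.996, -0.0], [0.0, -0.0, -1.0]]
contact_force: [0.3, 0.7, -1.2]
gripper_width: 13.6
grasp_force: 30.0
```

>>> {"fn": "jog_arm", "kwargs": {"motion": [[-1, 0, 0.001, -0.003, 0, 0, 0], [-1, 0, 0, -0.003, 0, 0, 0], [-1, 0, 0, 0, 0, 0, 0], [-0.42, 0, 0, 0, 0, 0, 0], [-0.42, 0, 0, 0, 0, 0, 0], [-0.42, 0, 0, 0.03, 0, 0, 0], [-0.42, 0, 0, 0.04, 0, 0, 0], [-0.09, 0, 0, 0.03, 0, 0, 0], [-0.09, -0.05, 0, 0, 0, 0, 0], [-0.09, -0.05, 0, 0, 0, 0, 0], [-0.09, -0.05, 0, 0, 0, 0, 0], [-0.09, -0.03, 0, 0, 0, 0, 0], [-0.09, 0, 0, 0, 0, 0, 0], [-0.09, 0, 0, 0, 0, 0, 0]]}}

```text
t: 19.15
tool_pos: [394.2, -277.5, 122.1]
eef_rot: [[-0.996, 0.089, 0.002], [0.089, 0.996, -0.0], [-0.002, 0.0, -1.0]]
contact_force: [0.2, 0.7, -0.1]
gripper_width: 39.9
grasp_force: 0.0
```

```bash
cat >> h.py <<'E'
def rackview(f):
    s=report(); t=snap('scene'); o=np.zeros((300,800,3),np.uint8)
    o[:,:400]=cv2.resize(s['pixels'][188:263,284:384],(400,300)); o[:,400:]=cv2.resize(t['pixels'][175:250,255:355],(400,300)); cv2.imwrite('pics/'+f,o)
E
python3 -c "
from h import *
rackview('c6.png')"
```

```text
[ 4.80078e+02  1.86918e+02  6.83920e+01  1.77230e+01 -1.33000e-01]
[4.78398e+02 3.12050e+01 9.77880e+01 1.72570e+01 2.23000e-01]
[ 4.77093e+02  1.07985e+02  9.87780e+01  1.80000e+01 -8.00000e-02]
[ 5.93860e+02  2.88869e+02  1.68382e+02  1.72710e+01 -4.80000e-02]
t 19.2 tcp [ 395.  -277.4  122. ] yawy-90 -0.088 w 39.9 F 0.0 [-0.2 -0.2  0. ]
```

View pics/c6.png

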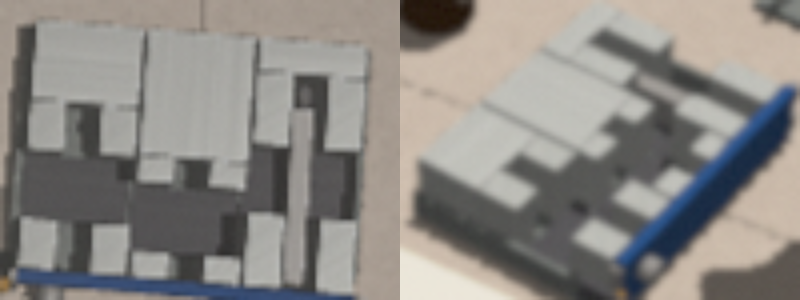

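Both long bolts are stacked in the long gauge (left crop, around (300,195)). Next is the medium bolt at (478,31).

>>> {"fn": "jog_arm", "kwargs": {"motion": [[-0.09, 0.0104, 0.0386, 0, 0, 0, 0.039], [-0.09, 0.0104, 0.0386, 0, 0, 0, 0.039], [-0.09, 0.0104, 0.0386, 0, 0, 0, 0.039], [-0.09, 0.0104, 0.0386, 0, 0, 0, 0.039], [-0.09, 0.0104, 0.0386, 0, 0, 0, 0.039], [-0.09, 0.0104, 0.0386, 0, 0, 0, 0.039], [-0.09, 0.0104, 0.0386, 0, 0, 0, 0.039], [-0.09, 0.0104, 0.0386, 0, 0, 0, 0.038], [-0.09, 0, 0, -0.04, 0, 0, 0], [-0.09, 0, 0, -0.04, 0, 0, 0], [-0.09, 0, 0, 0, 0, 0, 0], [-0.09, 0, 0, 0, 0, 0, 0], [-0.09, 0, 0, 0, 0, 0, 0]]}}

```text
t: 20.55
tool_pos: [478.2, 31.5, 42.9]
eef_rot: [[-0.975, -0.22, 0.002], [-0.22, 0.975, 0.0], [-0.002, -0.0, -1.0]]
contact_force: [0.3, -0.2, 1.0]
gripper_width: 40.0
grasp_force: 0.0
```

>>> {"fn": "jog_arm", "kwargs": {"motion": [[-0.09, 0, 0, -0.02, 0, 0, 0], [-0.09, 0, 0, -0.0105, 0, 0, 0], [-0.09, 0, 0, 0, 0, 0, 0], [-1, 0, 0, 0, 0, 0, 0], [-1, 0, 0, 0, 0, 0, 0], [-1, 0, 0, 0, 0, 0, 0], [-1, 0, 0, 0, 0, 0, 0]]}}

```text
t: 21.25
tool_pos: [477.2, 31.6, 11.4]
eef_rot: [[-0.975, -0.221, 0.001], [-0.221, 0.975, 0.0], [-0.001, -0.0, -1.0]]
contact_force: [-0.1, -0.2, 4.0]
gripper_width: 14.0
grasp_force: 30.0
```

>>> {"fn": "jog_arm", "kwargs": {"motion": [[-1, 0, 0, 0.03, 0, 0, 0], [-1, 0, 0, 0.04, 0, 0, 0], [-1, 0, 0, 0.04, 0, 0, 0], [-1, 0.0118, -0.0204, 0, 0, 0, -0.0386], [-1, 0.0118, -0.0204, 0, 0, 0, -0.0386], [-1, 0.0118, -0.0204, 0, 0, 0, -0.0386], [-1, 0.0118, -0.0204, 0, 0, 0, -0.0386], [-1, 0.0118, -0.0204, 0, 0, 0, -0.0386], [-1, 0.0118, -0.0204, 0, 0, 0, -0.0386], [-1, 0.0118, -0.0204, 0, 0, 0, -0.0386], [-1, 0.0118, -0.0204, 0, 0, 0, -0.0386], [-1, 0, 0, 0, 0, 0, 0], [-1, 0, 0, 0, 0, 0, 0], [-1, 0, 0, 0, 0, 0, 0], [-1, 0, 0, 0, 0, 0, 0]]}}

```text
t: 22.75
tool_pos: [570.9, -130.5, 120.9]
eef_rot: [[-0.996, 0.084, -0.0], [0.084, 0.996, 0.001], [0.0, 0.001, -1.0]]
contact_force: [0.1, -0.2, -1.6]
gripper_width: 13.8
grasp_force: 30.0
```

>>> {"fn": "jog_arm", "kwargs": {"motion": [[-1, 0.001, -0.0012, -0.03, 0, 0, -0.003], [-1, 0, 0, -0.025, 0, 0, 0], [-1, 0, 0, 0, 0, 0, 0], [-1, 0, 0, -0.01, 0, 0, 0], [-1, 0, 0, -0.01, 0, 0, 0], [-1, 0, 0, 0, 0, 0, 0]]}}

```text
t: 23.35
tool_pos: [571.8, -132.5, 45.3]
eef_rot: [[-0.996, 0.089, -0.001], [0.089, 0.996, 0.0], [0.001, 0.0, -1.0]]
contact_force: [-1.4, -0.5, -0.1]
gripper_width: 14.0
grasp_force: 30.0
```

>>> {"fn": "jog_arm", "kwargs": {"motion": [[-1, 0, 0, -0.012, 0, 0, 0], [-1, 0, 0, -0.012, 0, 0, 0], [-1, 0, 0, -0.008, 0, 0, 0], [-1, 0, 0, -0.004, 0, 0, 0], [-1, 0, 0, 0, 0, 0, 0], [-1, 0, 0, 0, 0, 0, 0]]}}

```text
t: 23.95
tool_pos: [572.3, -133.0, 9.9]
eef_rot: [[-0.996, 0.089, 0.0], [0.089, 0.996, -0.0], [-0.0, -0.0, -1.0]]
contact_force: [0.5, 0.6, -1.4]
gripper_width: 14.0
grasp_force: 30.0
```

>>> {"fn": "jog_arm", "kwargs": {"motion": [[-1, 0, 0, -0.0015, 0, 0, 0], [-0.42, 0, 0, 0, 0, 0, 0], [-0.42, 0, 0, 0, 0, 0, 0], [-0.42, 0, 0, 0.03, 0, 0, 0], [-0.42, 0, 0, 0.04, 0, 0, 0], [-0.09, 0, 0, 0.04, 0, 0, 0], [-0.09, -0.045, -0.02, 0, 0, 0, 0], [-0.09, -0.045, -0.02, 0, 0, 0, 0], [-0.09, -0.045, -0.03, 0, 0, 0, 0], [-0.09, -0.035, -0.03, 0, 0, 0, 0], [-0.09, 0, 0, 0, 0, 0, 0], [-0.09, 0, 0, 0, 0, 0, 0]]}}

```text
t: 25.15
tool_pos: [405.5, -231.2, 119.0]
eef_rot: [[-0.996, 0.091, 0.002], [0.091, 0.996, 0.0], [-0.002, 0.0, -1.0]]
contact_force: [0.4, 0.3, -1.3]
gripper_width: 40.1
grasp_force: 0.0
```

```bash
python3 -c "
from h import *
rackview('c7.png')"
```

```text
[ 4.80078e+02  1.86918e+02  6.83920e+01  1.77230e+01 -1.33000e-01]
[ 4.77093e+02  1.07985e+02  9.87780e+01  1.80000e+01 -8.00000e-02]
[ 5.93860e+02  2.88869e+02  1.68382e+02  1.72710e+01 -4.80000e-02]
t 25.2 tcp [ 406.4 -230.4  118.8] yawy-90 -0.089 w 40.0 F 0.0 [ 0.7  1.5 -0.2]
```

View pics/c7.png

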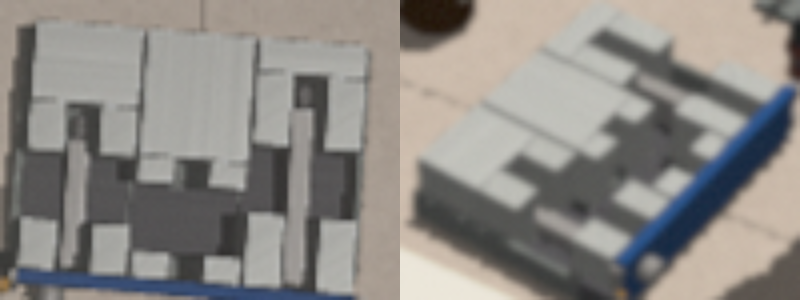

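The medium bolt lies in the medium slot (left crop, near (75,200)). Next is the second medium bolt.

>>> {"fn": "jog_arm", "kwargs": {"motion": [[-0.09, 0.0088, 0.0423, 0, 0, 0, 0.001], [-0.09, 0.0088, 0.0423, 0, 0, 0, 0.001], [-0.09, 0.0088, 0.0423, 0, 0, 0, 0.001], [-0.09, 0.0088, 0.0423, 0, 0, 0, 0.001], [-0.09, 0.0088, 0.0423, 0, 0, 0, 0.001], [-0.09, 0.0088, 0.0423, 0, 0, 0, 0.001], [-0.09, 0.0088, 0.0423, 0, 0, 0, 0.001], [-0.09, 0.0088, 0.0423, 0, 0, 0, 0.001], [-0.09, 0, 0, -0.04, 0, 0, 0], [-0.09, 0, 0, -0.036, 0, 0, 0], [-0.09, 0, 0, 0, 0, 0, 0], [-0.09, 0, 0, 0, 0, 0, 0], [-0.09, 0, 0, 0, 0, 0, 0]]}}

```text
t: 26.55
tool_pos: [477.1, 108.2, 43.8]
eef_rot: [[-0.997, 0.081, 0.002], [0.081, 0.997, 0.001], [-0.002, 0.001, -1.0]]
contact_force: [0.4, -0.4, 0.8]
gripper_width: 40.1
grasp_force: 0.0
```

>>> {"fn": "jog_arm", "kwargs": {"motion": [[-0.09, 0, 0, -0.02, 0, 0, 0], [-0.09, 0.001, 0, -0.0115, 0, 0, 0], [-0.09, 0, 0, 0, 0, 0, 0], [-1, 0, 0, 0, 0, 0, 0], [-1, 0, 0, 0, 0, 0, 0], [-1, 0, 0, 0, 0, 0, 0], [-1, 0, 0, 0, 0, 0, 0]]}}

```text
t: 27.25
tool_pos: [477.2, 107.9, 11.3]
eef_rot: [[-0.997, 0.081, 0.0], [0.081, 0.997, 0.0], [-0.0, 0.0, -1.0]]
contact_force: [-0.7, -1.4, 4.4]
gripper_width: 13.8
grasp_force: 30.0
```

>>> {"fn": "jog_arm", "kwargs": {"motion": [[-1, 0, 0, 0.03, 0, 0, 0], [-1, 0, 0, 0.04, 0, 0, 0], [-1, 0, 0, 0.04, 0, 0, 0], [-1, 0.0118, -0.03, 0, 0, 0, -0.001], [-1, 0.0118, -0.03, 0, 0, 0, -0.001], [-1, 0.0118, -0.03, 0, 0, 0, -0.001], [-1, 0.0118, -0.03, 0, 0, 0, -0.001], [-1, 0.0118, -0.03, 0, 0, 0, -0.001], [-1, 0.0118, -0.03, 0, 0, 0, -0.001], [-1, 0.0118, -0.03, 0, 0, 0, -0.001], [-1, 0.0118, -0.03, 0, 0, 0, -0.001], [-1, 0, 0, 0, 0, 0, 0], [-1, 0, 0, 0, 0, 0, 0], [-1, 0, 0, 0, 0, 0, 0], [-1, 0, 0, 0, 0, 0, 0]]}}

```text
t: 28.75
tool_pos: [571.2, -130.7, 120.8]
eef_rot: [[-0.996, 0.087, -0.0], [0.087, 0.996, 0.001], [0.001, 0.001, -1.0]]
contact_force: [-0.7, 0.9, -1.7]
gripper_width: 14.1
grasp_force: 30.0
```

>>> {"fn": "jog_arm", "kwargs": {"motion": [[-1, 0.001, -0.001, -0.03, 0, 0, 0], [-1, 0, 0, -0.025, 0, 0, 0], [-1, 0, 0, 0, 0, 0, 0], [-1, 0, 0, -0.01, 0, 0, 0], [-1, 0, 0, -0.01, 0, 0, 0], [-1, 0, 0, -0.01, 0, 0, 0], [-1, 0, 0, -0.008, 0, 0, 0], [-1, 0, 0, 0, 0, 0, 0], [-1, 0, 0, 0, 0, 0, 0]]}}

```text
t: 29.65
tool_pos: [572.4, -133.3, 27.8]
eef_rot: [[-0.996, 0.089, -0.0], [0.089, 0.996, -0.0], [0.0, -0.0, -1.0]]
contact_force: [0.3, 0.0, -0.6]
gripper_width: 13.7
grasp_force: 30.0
```

>>> {"fn": "jog_arm", "kwargs": {"motion": [[-1, 0, 0.0005, -0.003, 0, 0, 0], [-1, 0, 0, -0.003, 0, 0, 0], [-1, 0, 0, 0, 0, 0, 0], [-0.42, 0, 0, 0, 0, 0, 0], [-0.42, 0, 0, 0, 0, 0, 0], [-0.42, 0, 0, 0.03, 0, 0, 0], [-0.42, 0, 0, 0.04, 0, 0, 0], [-0.09, 0, 0, 0.03, 0, 0, 0], [-0.09, -0.045, -0.02, 0, 0, 0, 0], [-0.09, -0.045, -0.02, 0, 0, 0, 0], [-0.09, -0.045, -0.03, 0, 0, 0, 0], [-0.09, -0.035, -0.03, 0, 0, 0, 0], [-0.09, 0, 0, 0, 0, 0, 0], [-0.09, 0, 0, 0, 0, 0, 0]]}}

```text
t: 31.05
tool_pos: [405.7, -231.0, 122.5]
eef_rot: [[-0.996, 0.091, 0.002], [0.091, 0.996, 0.0], [-0.002, 0.0, -1.0]]
contact_force: [1.0, 0.7, 0.8]
gripper_width: 40.3
grasp_force: 0.0
```

```bash
python3 -c "
from h import *
rackview('c8.png')"
```

```text
[ 4.80053e+02  1.86733e+02  6.83920e+01  1.73500e+01 -1.33000e-01]
[ 5.93860e+02  2.88869e+02  1.68382e+02  1.72710e+01 -4.80000e-02]
t 31.1 tcp [ 406.6 -230.3  122.3] yawy-90 -0.089 w 39.8 F 0.0 [0.1 0.  1.1]
```

>>> {"fn": "jog_arm", "kwargs": {"motion": [[-0.09, 0.0073, 0.0417, 0, 0, 0, -0.004], [-0.09, 0.0073, 0.0417, 0, 0, 0, -0.004], [-0.09, 0.0073, 0.0417, 0, 0, 0, -0.004], [-0.09, 0.0073, 0.0417, 0, 0, 0, -0.004], [-0.09, 0.0073, 0.0417, 0, 0, 0, -0.004], [-0.09, 0.0073, 0.0417, 0, 0, 0, -0.004], [-0.09, 0.0073, 0.0417, 0, 0, 0, -0.004], [-0.09, 0.0073, 0.0417, 0, 0, 0, -0.004], [-0.09, 0.0073, 0.0417, 0, 0, 0, -0.004], [-0.09, 0.0073, 0.0417, 0, 0, 0, -0.004], [-0.09, 0, 0, -0.04, 0, 0, 0], [-0.09, 0, 0, -0.04, 0, 0, 0], [-0.09, 0, 0, 0, 0, 0, 0], [-0.09, 0, 0, 0, 0, 0, 0], [-0.09, 0, 0, 0, 0, 0, 0]]}}

```text
t: 32.65
tool_pos: [479.9, 187.2, 43.5]
eef_rot: [[-0.992, 0.129, 0.002], [0.129, 0.992, 0.001], [-0.002, 0.001, -1.0]]
contact_force: [0.3, -0.2, 0.5]
gripper_width: 39.9
grasp_force: 0.0
```

View pics/c8.png

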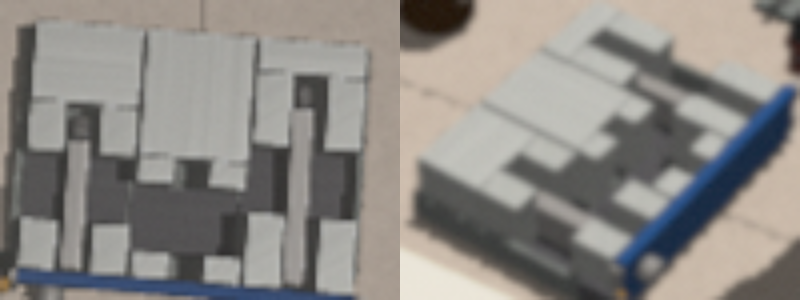

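Both medium bolts are stacked in the medium slot. Now I'll pick the short one.

>>> {"fn": "jog_arm", "kwargs": {"motion": [[-0.09, 0, 0, -0.02, 0, 0, 0], [-0.09, 0.001, 0, -0.0115, 0, 0, 0], [-0.09, 0, 0, 0, 0, 0, 0], [-1, 0, 0, 0, 0, 0, 0], [-1, 0, 0, 0, 0, 0, 0], [-1, 0, 0, 0, 0, 0, 0], [-1, 0, 0, 0, 0, 0, 0]]}}

```text
t: 33.35
tool_pos: [479.9, 186.7, 10.7]
eef_rot: [[-0.992, 0.129, 0.0], [0.129, 0.992, 0.0], [-0.0, 0.0, -1.0]]
contact_force: [-1.0, -0.3, 2.7]
gripper_width: 13.7
grasp_force: 30.0
```

>>> {"fn": "jog_arm", "kwargs": {"motion": [[-1, 0, 0, 0.03, 0, 0, 0], [-1, 0, 0, 0.04, 0, 0, 0], [-1, 0, 0, 0.04, 0, 0, 0], [-1, 0.0065, -0.0354, 0, 0, 0, 0.004], [-1, 0.0065, -0.0354, 0, 0, 0, 0.004], [-1, 0.0065, -0.0354, 0, 0, 0, 0.004], [-1, 0.0065, -0.0354, 0, 0, 0, 0.004], [-1, 0.0065, -0.0354, 0, 0, 0, 0.004], [-1, 0.0065, -0.0354, 0, 0, 0, 0.004], [-1, 0.0065, -0.0354, 0, 0, 0, 0.004], [-1, 0.0065, -0.0354, 0, 0, 0, 0.004], [-1, 0.0065, -0.0354, 0, 0, 0, 0.004], [-1, 0.0065, -0.0354, 0, 0, 0, 0.004], [-1, 0.0065, -0.0354, 0, 0, 0, 0.004], [-1, 0, 0, 0, 0, 0, 0], [-1, 0, 0, 0, 0, 0, 0], [-1, 0, 0, 0, 0, 0, 0], [-1, 0, 0, 0, 0, 0, 0]]}}

```text
t: 35.15
tool_pos: [551.4, -201.1, 120.3]
eef_rot: [[-0.997, 0.083, -0.0], [0.083, 0.997, 0.001], [0.0, 0.001, -1.0]]
contact_force: [-0.6, 0.0, -1.1]
gripper_width: 13.9
grasp_force: 30.0
```

>>> {"fn": "jog_arm", "kwargs": {"motion": [[-1, 0.0003, -0.001, -0.03, 0, 0, -0.003], [-1, 0, 0, -0.025, 0, 0, 0], [-1, 0, 0, 0, 0, 0, 0], [-1, 0, 0, -0.01, 0, 0, 0], [-1, 0, 0, -0.01, 0, 0, 0], [-1, 0, 0, -0.01, 0, 0, 0], [-1, 0, 0, 0, 0, 0, 0]]}}

```text
t: 35.85
tool_pos: [551.0, -203.4, 34.3]
eef_rot: [[-0.996, 0.088, -0.002], [0.088, 0.996, 0.0], [0.002, 0.0, -1.0]]
contact_force: [-0.0, -0.7, -0.2]
gripper_width: 13.6
grasp_force: 30.0
```

>>> {"fn": "jog_arm", "kwargs": {"motion": [[-1, 0, 0, -0.012, 0, 0, 0], [-1, 0, 0, -0.008, 0, 0, 0], [-1, 0, 0, -0.004, 0, 0, 0], [-1, 0, 0, 0, 0, 0, 0], [-1, 0, 0, 0, 0, 0, 0]]}}

```text
t: 36.35
tool_pos: [551.7, -204.0, 11.4]
eef_rot: [[-0.996, 0.088, 0.0], [0.088, 0.996, -0.0], [-0.0, -0.0, -1.0]]
contact_force: [0.7, 0.1, -1.2]
gripper_width: 14.0
grasp_force: 30.0
```

>>> {"fn": "jog_arm", "kwargs": {"motion": [[-1, 0, 0, -0.003, 0, 0, 0], [-1, 0, 0, 0, 0, 0, 0], [-0.42, 0, 0, 0, 0, 0, 0], [-0.42, 0, 0, 0, 0, 0, 0], [-0.42, 0, 0, 0.03, 0, 0, 0], [-0.42, 0, 0, 0.04, 0, 0, 0], [-0.09, 0, 0, 0.04, 0, 0, 0], [-0.09, -0.05, 0, 0, 0, 0, 0], [-0.09, -0.05, 0, 0, 0, 0, 0], [-0.09, -0.05, 0, 0, 0, 0, 0], [-0.09, 0, 0, 0, 0, 0, 0], [-0.09, 0, 0, 0, 0, 0, 0]]}}

```text
t: 37.55
tool_pos: [401.4, -203.8, 119.1]
eef_rot: [[-0.996, 0.089, 0.002], [0.089, 0.996, 0.001], [-0.002, 0.001, -1.0]]
contact_force: [1.4, 0.5, -0.9]
gripper_width: 40.1
grasp_force: 0.0
```

```bash
python3 -c "
from h import *
rackview('c9.png')"
```

```text
[ 5.93914e+02  2.88957e+02  1.68482e+02  1.74510e+01 -4.80000e-02]
t 37.6 tcp [ 402.7 -203.9  119.1] yawy-90 -0.088 w 39.7 F 0.0 [ 1.3 -0.1 -0.2]
```

View pics/c9.png

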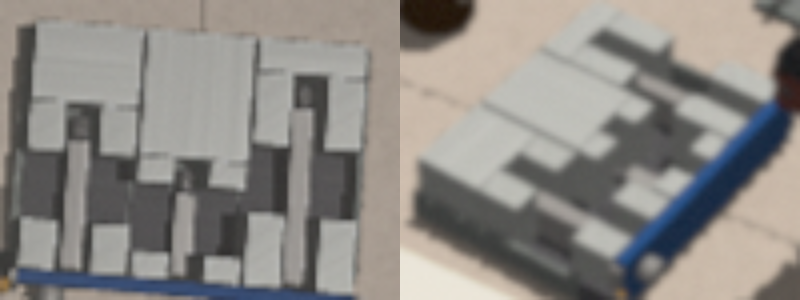

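All five gauge bolts are in place: the short one shows at left crop (185,235). Only the over-long bolt is left, at (594,289).

>>> {"fn": "jog_arm", "kwargs": {"motion": [[-0.09, 0.0159, 0.0412, 0, 0, 0, 0.0033], [-0.09, 0.0159, 0.0412, 0, 0, 0, 0.0033], [-0.09, 0.0159, 0.0412, 0, 0, 0, 0.0033], [-0.09, 0.0159, 0.0412, 0, 0, 0, 0.0033], [-0.09, 0.0159, 0.0412, 0, 0, 0, 0.0033], [-0.09, 0.0159, 0.0412, 0, 0, 0, 0.0033], [-0.09, 0.0159, 0.0412, 0, 0, 0, 0.0033], [-0.09, 0.0159, 0.0412, 0, 0, 0, 0.0033], [-0.09, 0.0159, 0.0412, 0, 0, 0, 0.0033], [-0.09, 0.0159, 0.0412, 0, 0, 0, 0.0033], [-0.09, 0.0159, 0.0412, 0, 0, 0, 0.0033], [-0.09, 0.0159, 0.0412, 0, 0, 0, 0.0033], [-0.09, 0, 0, -0.04, 0, 0, 0], [-0.09, 0, 0, -0.036, 0, 0, 0], [-0.09, 0, 0, 0, 0, 0, 0], [-0.09, 0, 0, 0, 0, 0, 0], [-0.09, 0, 0, 0, 0, 0, 0]]}}

```text
t: 39.35
tool_pos: [593.9, 291.0, 44.2]
eef_rot: [[-0.999, 0.049, 0.002], [0.049, 0.999, 0.001], [-0.002, 0.001, -1.0]]
contact_force: [-0.9, 0.5, -0.7]
gripper_width: 40.2
grasp_force: 0.0
```

>>> {"fn": "jog_arm", "kwargs": {"motion": [[-0.09, 0, 0, -0.02, 0, 0, 0], [-0.09, 0, -0.001, -0.0115, 0, 0, 0], [-0.09, 0, 0, 0, 0, 0, 0], [-1, 0, 0, 0, 0, 0, 0], [-1, 0, 0, 0, 0, 0, 0], [-1, 0, 0, 0, 0, 0, 0], [-1, 0, 0, 0, 0, 0, 0], [-1, 0, 0, 0.03, 0, 0, 0], [-1, 0, 0, 0.04, 0, 0, 0], [-1, 0, 0, 0.04, 0, 0, 0], [-1, 0, 0, 0, 0, 0, 0]]}}

```text
t: 40.45
tool_pos: [595.5, 290.7, 126.8]
eef_rot: [[-0.999, 0.049, 0.008], [0.049, 0.999, 0.004], [-0.007, 0.005, -1.0]]
contact_force: [1.4, -0.4, -2.5]
gripper_width: 14.5
grasp_force: 30.0
```

>>> {"fn": "jog_arm", "kwargs": {"motion": [[-1, -0.004, -0.039, 0, 0, 0, -0.0027], [-1, -0.004, -0.039, 0, 0, 0, -0.0027], [-1, -0.004, -0.039, 0, 0, 0, -0.0027], [-1, -0.004, -0.039, 0, 0, 0, -0.0027], [-1, -0.004, -0.039, 0, 0, 0, -0.0027], [-1, -0.004, -0.039, 0, 0, 0, -0.0027], [-1, -0.004, -0.039, 0, 0, 0, -0.0027], [-1, -0.004, -0.039, 0, 0, 0, -0.0027], [-1, -0.004, -0.039, 0, 0, 0, -0.0027], [-1, -0.004, -0.039, 0, 0, 0, -0.0027], [-1, -0.004, -0.039, 0, 0, 0, -0.0027], [-1, -0.004, -0.039, 0, 0, 0, -0.0027], [-1, -0.004, -0.039, 0, 0, 0, -0.0027], [-1, -0.004, -0.039, 0, 0, 0, -0.0027], [-1, -0.004, -0.039, 0, 0, 0, -0.0027], [-1, -0.004, -0.039, 0, 0, 0, -0.0027], [-1, -0.004, -0.039, 0, 0, 0, -0.0027], [-1, -0.004, -0.039, 0, 0, 0, -0.0027], [-1, -0.004, -0.039, 0, 0, 0, -0.0027]]}}

```text
t: 42.35
tool_pos: [515.6, -452.4, 119.7]
eef_rot: [[-0.995, 0.1, -0.001], [0.1, 0.995, 0.001], [0.001, 0.001, -1.0]]
contact_force: [1.5, -0.2, -2.8]
gripper_width: 13.5
grasp_force: 30.0
```

>>> {"fn": "jog_arm", "kwargs": {"motion": [[-1, 0, 0, 0, 0, 0, 0], [-1, 0, 0, 0, 0, 0, 0], [-1, 0, 0, 0, 0, 0, 0]]}}

```text
t: 42.65
tool_pos: [516.6, -449.8, 119.9]
eef_rot: [[-0.995, 0.099, -0.001], [0.099, 0.995, 0.002], [0.001, 0.002, -1.0]]
contact_force: [-0.1, 0.9, -2.8]
gripper_width: 13.6
grasp_force: 30.0
```

>>> {"fn": "jog_arm", "kwargs": {"motion": [[-1, 0.0015, -0.0008, -0.03, 0, 0, 0], [-1, 0, 0, -0.015, 0, 0, 0], [-1, 0, 0, 0, 0, 0, 0], [-1, 0, 0, 0, 0, 0, 0], [-1, 0, 0, 0, 0, 0, 0]]}}

```text
t: 43.15
tool_pos: [518.5, -452.4, 77.0]
eef_rot: [[-0.995, 0.099, 0.001], [0.099, 0.995, -0.001], [-0.001, -0.001, -1.0]]
contact_force: [0.0, -0.5, -2.3]
gripper_width: 13.7
grasp_force: 30.0
```

```bash
python3 - <<'E'
from h import *
t=telemetry.sense(); print(t['tool_pos'])
# bolt tilt check: scene depth of points around rest, z 55..90
s=snap('scene'); P=cloud(s); w=t['tool_pos']
for dx in(-75,-60,-40,40,60,75):
    c=np.array([w[0]+dx,w[1]-dx*.1]); m=(np.hypot(P[...,0]-c[0],P[...,1]-c[1])<9)&(P[...,2]>50)&(P[...,2]<110)
    print(dx,m.sum(),P[m].mean(0).round(0) if m.any() else '')
E
```

```text
[ 518.48123379 -452.42236253   77.03364153]
-75 30 [ 443. -442.   87.]
-60 24 [ 459. -444.   89.]
-40 35 [ 477. -446.   79.]
40 32 [ 559. -455.   74.]
60 22 [ 579. -455.   88.]
75 15 [ 595. -457.   88.]
```

The bolt is level and aligned with the rest, so I'll lower it onto the saddles.

>>> {"fn": "jog_arm", "kwargs": {"motion": [[-1, 0, 0.0015, -0.006, 0, 0, 0], [-1, 0, 0, -0.005, 0, 0, 0], [-1, 0, 0, -0.004, 0, 0, 0], [-1, 0, 0, 0, 0, 0, 0], [-1, 0, 0, 0, 0, 0, 0]]}}

```text
t: 43.7
tool_pos: [517.8, -450.8, 60.7]
eef_rot: [[-0.995, 0.1, -0.0], [0.1, 0.995, 0.0], [0.0, 0.0, -1.0]]
contact_force: [-0.6, 0.6, -2.4]
gripper_width: 13.6
grasp_force: 30.0
```

>>> {"fn": "jog_arm", "kwargs": {"motion": [[-1, 0, 0, -0.0015, 0, 0, 0], [-1, 0, 0, 0, 0, 0, 0], [-0.42, 0, 0, 0, 0, 0, 0], [-0.42, 0, 0, 0, 0, 0, 0], [-0.42, 0, 0, 0.03, 0, 0, 0], [-0.42, 0, 0, 0.04, 0, 0, 0], [-0.42, 0, 0, 0.04, 0, 0, 0], [-0.42, -0.05, 0.02, 0.02, 0, 0, 0], [-0.42, -0.05, 0.02, 0.02, 0, 0, 0], [-0.42, -0.05, 0.02, 0, 0, 0, 0], [-0.42, 0, 0, 0, 0, 0, 0], [-0.42, 0, 0, 0, 0, 0, 0]]}}

```text
t: 44.9
tool_pos: [384.1, -397.3, 205.3]
eef_rot: [[-0.995, 0.101, 0.002], [0.101, 0.995, -0.0], [-0.002, -0.0, -1.0]]
contact_force: [1.8, 0.1, 0.6]
gripper_width: 25.6
grasp_force: 0.0
```

```bash
python3 -c "
from h import *
s=snap('top'); t=snap('scene'); o=np.zeros((560,800,3),np.uint8)
o[:300]=cv2.resize(s['pixels'][188:263,284:484],(800,300)); o[300:]=cv2.resize(t['pixels'][140:260,240:440],(800,480))[:260]; cv2.imwrite('pics/c10.png',o); report()"
```

```text
t 45.05 tcp [ 386.  -397.7  204.5] yawy-90 -0.099 w 25.6 F 0.0 [ 0.1  0.7 -0. ]
```

View pics/c10.png

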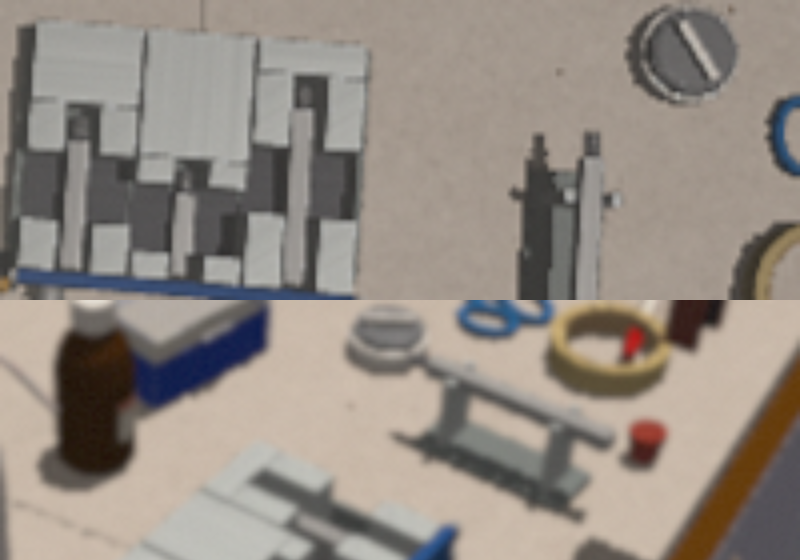

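The over-long bolt rests across both saddles, all five other bolts lie in their slots and the door is shut. I'm handing the job in.

```bash
python3 -c "
from rig import bot
print(bot.sign_off())"
```

```text
the job is handed in; nothing more can be done
None
```

I shut the door on its catch, laid all five gauge bolts (one short, two medium, two long) in their slots and the over-long bolt across both saddles, and handed the job in at about 45 s; sign-off returned no verdict.

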